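# Put the phone and the e-reader on charge for the night

## Robot

A 6-joint arm with a two-finger parallel gripper is mounted at the origin on the work surface. World frame = base frame: x ahead of the robot, y to its left, z up, the work surface at z = 0. Lengths are in mm, angles in rad, forces in N, time in s.
With the tool pointing down it reaches from about 275 to 1000 mm from the base axis. Payload 8.4 kg.
Tool frame: the origin (TCP) lies at the very end of the fingers, on their centre line; the grasp point (between the pads) lies 19 mm behind it (r.pinch_z is the distance from the TCP to the grasp point, in mm); z points along the fingers, y is the line along which they close (so a half turn about z gives the same grasp; the last joint's range is limited). The gripper opens to 85 mm and grips with 20 to 120 N. Pads are 22 mm wide; open, the fingers measure 114 mm over their backs; the gripper's body (76 mm by 85 mm) begins 54 mm behind the grasp point. The pads swing forward as they close: fully open they stand 13 mm farther back than shut.
Start: joints at [-1.128, 0.353, 1.633, -0, 1.155, -0.002], TCP at [268.922, -564.189, 231.281] pointing down, gripper open.
Joint ranges: [-2.63, 2.63], [-0.92, 2.1], [0.06, 2.66], [-1.3, 4.44], [0, 2.69], [-3.02, 3.02]. Speed limits (rad/s): [2.22, 2.22, 2.79, 3.14, 3.14, 3.14].

## Interface

Orientations are given as [roll, pitch, yaw] about the fixed x, y, z axes, in that order (R = Rz(yaw) Ry(pitch) Rx(roll)).
In Python, from rig import r gives the robot as it stands.
- The arm moves only by the tool carry_out, never from a script. Its argument "series" is a list of rows, each a list of 7 numbers: the turn, a rotation vector about the tool's x, y, z as a fraction of full scale, then the shift along the tool's x, y, z as a fraction of full scale, then the gripper command: -1 is fully open, 1 is shut, values between are in proportion. A call has 1 to 8 rows; each row is the pose to reach, as a shift and turn from the pose commanded when the call began, along the tool's axes at that moment, turning the shorter way round; what a row does not reach only later rows make up. Full scale, the value 1, is 0.25 m for a shift and pi rad for a turn. A row lasts 1/8 s, in which the tool goes at most 62.5 mm and 10.7 degrees, less where a joint would pass 70% of its speed; a pose out of reach is approached as far as the arm can. A call with a number of a shift or a turn outside -1 to 1 is refused whole. A call with a gripper value outside its range is refused whole. The fingers move at their own pace and stop on an object; "force" is the grip in N (left out, the last holds). Time passes only in rows, so rows that repeat a pose let the fingers close. It gives the time, the measured TCP pose, the force, the opening and the grip force at its end, in the units of the state.
- r.sense(): the state, without advancing time (a new reading comes with each control period).
- r.grab_frame(name): name is "scene" or "top"; returns the picture (384x512x3 uint8, red, green, blue); there is no depth.
- r.get_calibration(name): a dict with "K" (3x3 intrinsics, pixels), "distortion" ([k1, k2, p1, p2, k3] as OpenCV has them; the pictures are not rectified), "pose" (4x4, takes a point from camera to world coordinates). Camera axes: x right, y up, looking along -z (the intrinsics and any distortion apply to the point x, -y, -z); pixel columns grow to the right and rows downward; lengths in mm; the calibration is good to about 2 mm. A picture is of the moment at which its call begins. get_calibration takes no time and is no camera call.
- r.sign_off(): hands the job in; it is judged then, once.
Trained networks look in the newest picture that a camera, given by its name, has taken for a name from the list of things; names that differ only in an ending like _2 or _b are one class to them, and where a whole thing is asked for, a point or a joint stands for the part that bears it (a point fixed in the world has none). Each returns a list of dicts, best first, with "score" (0 to 1); they miss things now and then, are a little off and sometimes report something else, mostly with a low value. They report only what shows in the picture. A call takes as long as a camera call. They do not tell look-alikes from the thing itself.
- r.silhouettes(camera, label): "region" (384x512 bool, what is visible of it) and "position" ([row, column] in pixels, amid what is visible of it).
The state is a dict: "clock": time; "qpos": joint angles; "qvel": joint speeds; "joint_efforts": joint torques, N m; "eef_pos": TCP position; "tcp_rot": TCP orientation; "contact_force": force on the tool from outside, world axes, zero at the start; "wrist_torque": the same for the moment, N m; "opening": opening from 0.0 (shut) to 1.0 (fully open); "grasp_force": force on a finger pad.
Only numpy, scipy, OpenCV 4.12 (cv2) and the standard library are available. Lean on these libraries where they do the work, as an engineer would, in place of code of your own. Each camera call takes 0.05 s, during which the arm holds its last target. There are 200 camera calls.

## Task

Take the phone and the e-reader from the oak stand and stand each on its short edge in its own slot of the charging rack, the phone in the narrow slot and the e-reader in the wide one. Press each down until its white charging contact is fully home, then let go; never drop a device, and leave the mug and the earbud case where they are.

Things in the scene. Friction and masses are not known exactly. Their poses are not given: they have to be found in the camera images.
- phone_center (a point): phone in a blue case with a dark screen: a rigid slab 74 mm wide, 145 mm tall, 10 mm thick, about 200 g. The point is its centre; z runs up its 145 mm height, y along its width, x out of its screen. At the start it leans in the oak stand on its lower 74 mm edge; only its upper part is clear of the stand on both faces.
- phone_slot: its slot, the narrow one, nearer the robot in the charging rack. Origin: centre of the slot's floor; z up out of the slot, leaning 25 degrees from vertical, top towards the robot at yaw 0; y along its width; x across its thickness, away from the robot. Inside 82 mm wide, 14 mm thick; back wall (-x side) 70 mm high, front wall and end cheeks 30 mm; walls 6 mm thick.
- phone_plug (a joint): white charging contact, 8 by 50 mm, in the floor of that slot, sliding along the slot's z. 0 m: 8 mm proud of the floor; 0.008 m: pushed down flush, where it stops hard. Stiff (about 7 N), no spring, stays where it is pushed; the device's weight alone does not move it.
- reader_center (a point): grey e-reader with a pale screen: a rigid slab 115 mm wide, 165 mm tall, 10 mm thick, about 240 g. The point is its centre; z runs up its 165 mm height, y along its width, x out of its screen. At the start it leans in the oak stand on its lower 115 mm edge; only its upper part is clear of the stand on both faces.
- reader_slot: its slot, the wide one, farther from the robot in the charging rack, 85 mm beyond the phone's slot. Origin: centre of the slot's floor; z up out of the slot, leaning 25 degrees from vertical, top towards the robot at yaw 0; y along its width; x across its thickness, away from the robot. Inside 123 mm wide, 14 mm thick; back wall (-x side) 70 mm high, front wall and end cheeks 30 mm; walls 6 mm thick.
- reader_plug (a joint): white charging contact, 8 by 50 mm, in the floor of that slot, sliding along the slot's z. 0 m: 8 mm proud of the floor; 0.008 m: pushed down flush, where it stops hard. Stiff (about 7 N), no spring, stays where it is pushed; the device's weight alone does not move it.
- rack: fixed charging rack with black base and aluminium slot walls, base plate 200 mm (x) by 150 mm (y), origin under its centre, on the table. Slot floors are 32 mm above the table; the wall tops about 100 mm. It stands to the left or right of the middle; the stand is on the other side.
- stand: fixed oak stand, 130 by 290 mm, origin on the table, 50 mm nearer the robot (-x) than the devices' lower edges. They lean side by side along its y (either order), lower edges 30 mm up, 35 degrees from vertical, tops towards the robot at yaw 0. Back board: 80 mm up the slope behind them; a 10 mm lip stands 2.5 mm in front of their lower edges. Draw a device out along the slope.
- mug: empty blue mug, 80 mm across, 85 mm tall, origin at the centre of its underside; to be left alone
- earbuds: white earbud case 48 by 62 by 24 mm, origin at the centre of its underside; to be left alone
Things that resemble listed ones, but are neither listed nor needed, are in the scene too. What is shaped like the part that bears reader_center but green or purple is not meant. Leave any green look-alike of the rack alone.

How it is judged (in metres and radians):
At the end, for the whole second after the job is handed in: Phone and e-reader each stand on a short edge in their own slot, within 7 mm across and 6 mm along the slot, bottomed within 2.5 mm, in line with the slot within 7 degrees, the charging contact pushed in by more than 6 of its 8 mm, and both at rest (x of phone_center in the frame of phone_slot between -0.007 and 0.007 m and y of phone_center in the frame of phone_slot between -0.006 and 0.006 m and z of phone_center in the frame of phone_slot between 0.0685 and 0.075 m and angle between the z axis of phone_center and the z axis of phone_slot, either way round below 0.12 rad and angle between the x axis of phone_center and the x axis of phone_slot, either way round below 0.12 rad and value of joint each of phone_plug, reader_plug above 0.006 m and linear speed of each of phone, reader below 0.02 m/s and x of reader_center in the frame of reader_slot between -0.007 and 0.007 m and y of reader_center in the frame of reader_slot between -0.006 and 0.006 m and z of reader_center in the frame of reader_slot between 0.0785 and 0.085 m and angle between the z axis of reader_center and the z axis of reader_slot, either way round below 0.12 rad and angle between the x axis of reader_center and the x axis of reader_slot, either way round below 0.12 rad); the robot touches nothing.
It fails at once if the phone is dropped (moves faster than 0.4 m/s with no finger on it) (linear speed of phone above 0.4 m/s and contact force between the fingers and phone below 0.1 N).
It fails at once if the reader is dropped (moves faster than 0.4 m/s with no finger on it) (linear speed of reader above 0.4 m/s and contact force between the fingers and reader below 0.1 N).
It fails at once if the mug or earbud case is moved more than 25 mm, or the mug tipped (distance of any of mug, earbuds from where it was at the start of the episode above 0.025 m or angle between mug's own z axis and vertical above 0.3 rad).
It also fails if it takes over 64 s, if anything falls off the work surface, if the arm or the gripper's body presses on something with over 40 N, if the wrist force passes 120 N, or if a joint passes its speed limit or range.

## Working session

There is one attempt and no reset: what is moved stays moved. The work goes in short steps, Python scripts to look and compute and a tool call to move; the robot and the scene stay as the last step left them, time stands still between calls to the robot, and variables do not carry over. Pictures are saved under pics/ and viewed, at most 10 in all, crops included, and the job is handed in when it is done.

Besides the shell and the picture viewer there is one more tool, called as name(argument=value, ...) on one line, values as JSON. carry_out: Moves the arm, as the interface text tells. Its arguments: {"type":"object","properties":{"series":{"type":"array"},"force":{"type":"number"}},"required":["series"]}

```bash
ls; mkdir -p pics; python3 - <<'E'
from rig import r
import cv2, numpy as np
for n in ("scene","top"):
    im=r.grab_frame(n); cv2.imwrite(f"pics/{n}0.png",im[:,:,::-1]); np.save(f"{n}0.npy",im)
    c=r.get_calibration(n); print(n,np.round(c["K"],1).tolist(),c["distortion"],np.round(c["pose"],3).tolist())
    for l in ("phone_center","reader_center","phone_slot","rack","stand","mug","earbuds","phone_plug","reader_plug"):
        try:
            print(n,l,[(round(d["score"],2),np.round(d["position"]).tolist(),int(d["region"].sum())) for d in r.silhouettes(n,l)])
        except Exception as e: print(l,e)
print(r.sense())
E
```

```text
pics
scene [[426.4, 0.0, 254.2], [0.0, 426.4, 184.9], [0.0, 0.0, 1.0]] [-0.12757594  0.          0.          0.          0.        ] [[0.878, -0.314, 0.361, 962.648], [0.478, 0.541, -0.692, -880.151], [0.022, 0.781, 0.625, 844.031], [0.0, 0.0, 0.0, 1.0]]
scene phone_center [(0.85, [216.0, 261.0], 1292)]
scene reader_center [(0.84, [237.0, 223.0], 2658), (0.78, [236.0, 170.0], 1809), (0.66, [343.0, 163.0], 3553)]
scene phone_slot [(0.75, [149.0, 296.0], 441), (0.56, [118.0, 233.0], 374)]
scene rack [(0.86, [163.0, 312.0], 1940), (0.57, [125.0, 242.0], 1596)]
scene stand [(0.96, [260.0, 250.0], 2994)]
scene mug []
scene earbuds [(0.6, [186.0, 221.0], 271)]
scene phone_plug [(0.66, [260.0, 252.0], 3054), (0.55, [164.0, 314.0], 2124)]
scene reader_plug []
top [[475.9, 0.0, 255.3], [0.0, 475.9, 189.6], [0.0, 0.0, 1.0]] [-0.18685433  0.          0.          0.          0.        ] [[-0.029, 0.995, -0.091, 394.978], [-1.0, -0.028, 0.008, -73.754], [0.006, 0.091, 0.996, 1525.63], [0.0, 0.0, 0.0, 1.0]]
top phone_center [(0.91, [160.0, 273.0], 536)]
top reader_center [(0.84, [175.0, 387.0], 16
[... 387 characters left out ...]
plug []
{'clock': 1.0, 'qpos': array([-1.12837464e+00,  3.52990786e-01,  1.63338348e+00,  1.91183670e-05,
        1.15519064e+00, -2.39164050e-03]), 'qvel': array([-0.00077261,  0.00150239, -0.00056793, -0.0018881 ,  0.00026535,
       -0.00015099]), 'joint_efforts': array([-4.99872094e-04, -6.05176234e+01, -3.42443955e+01,  2.66281877e-04,
        1.14870676e-03,  1.18782057e-05]), 'eef_pos': array([ 268.94781406, -564.19145717,  231.29380628]), 'tcp_rot': array([ 3.14156487e+00, -1.74246748e-05,  4.44805606e-01]), 'contact_force': array([-0.23718842,  0.33189759, -0.00675626]), 'wrist_torque': array([ 0.03084974, -0.00107697,  0.02553043]), 'grasp_force': 0.0, 'opening': 0.998637706613524}
```

```bash
python3 - <<'E'
import cv2
a=cv2.imread("pics/scene0.png")[60:384,100:420];cv2.imwrite("pics/sc1.png",cv2.resize(a,None,fx=1.85,fy=1.85,interpolation=cv2.INTER_CUBIC))
a=cv2.imread("pics/top0.png")[80:330,80:440];cv2.imwrite("pics/tc1.png",cv2.resize(a,None,fx=2.2,fy=2.2,interpolation=cv2.INTER_CUBIC))
E
```

```text
(no output)
```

View pics/sc1.png

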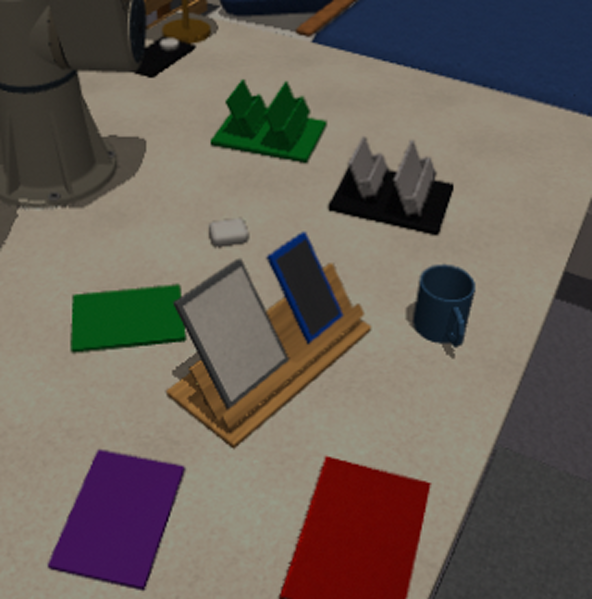

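View pics/tc1.png

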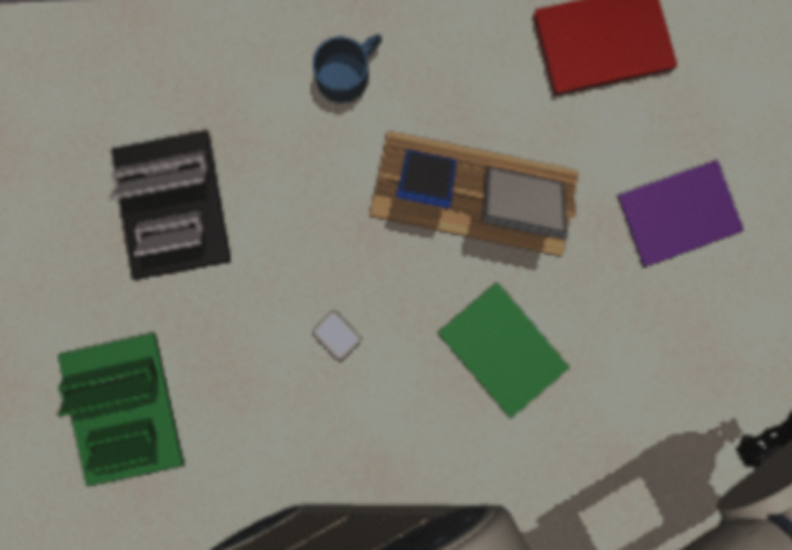

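The scene view shows the grey reader left and the blue phone right in the stand. The black rack is at upper right (about px 312,163), the green rack is a decoy, the mug is at about (340,225) and the earbuds at about (223,186). In the top view the rack is at (159,174) and the stand at (295,168). I'll zoom in to pick corners.

```bash
cat > h.py <<'E'
import numpy as np, cv2
from scipy.spatial.transform import Rotation as Ro
from scipy.optimize import least_squares
from rig import r
def proj(n,P):
    c=r.get_calibration(n); T=np.linalg.inv(c["pose"]); P=np.atleast_2d(P)
    q=P@T[:3,:3].T+T[:3,3]; q=q*[1,-1,-1]
    return cv2.projectPoints(q,np.zeros(3),np.zeros(3),np.array(c["K"]),np.array(c["distortion"]))[0][:,0]
def slab(x,y,z,yaw,lean,roll=0.):
    "frame: device/slot at bottom-edge centre; z leaning towards -x"
    return Ro.from_euler('ZYX',[yaw,-lean,roll]),np.array([x,y,z])
def pts(f,L): return f[0].apply(np.atleast_2d(L))+f[1]
def crop(im,c,w,hh,k):
    # c col,row top-left; pixel (u,v) -> ((u-c0+.5)*k)
    a=im[c[1]:c[1]+hh,c[0]:c[0]+w,::-1]; return cv2.resize(np.ascontiguousarray(a),None,fx=k,fy=k,interpolation=cv2.INTER_CUBIC)
E
python3 - <<'E'
from h import *
t=np.load("top0.npy");s=np.load("scene0.npy")
def grid(a,c,k):
    for i in range(0,a.shape[1]//k,10):
        cv2.putText(a,str(c[0]+i),(i*k,10),0,.35,(0,0,255),1); cv2.line(a,(i*k,12),(i*k,18),(0,0,255),1)
    for i in range(0,a.shape[0]//k,10):
        cv2.putText(a,str(c[1]+i),(0,i*k+4),0,.35,(0,0,255),1)
    return a
A=grid(crop(t,(128,136),60,75,7),(128,136),7);B=grid(crop(s,(275,130),74,60,5),(275,130),5)
o=np.zeros((525,800,3),np.uint8);o[:,:420]=A;o[:300,420:790]=B
cv2.imwrite("pics/rack.png",o)
A=grid(crop(t,(245,135),100,65,4),(245,135),4);B=grid(crop(s,(185,180),122,125,4),(185,180),4)
o=np.zeros((510,800,3),np.uint8);o[:260,:400]=A;o[:500,400:800]=B[:, :400]
cv2.imwrite("pics/stand.png",o)
E
```

```text
(no output)
```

View pics/rack.png

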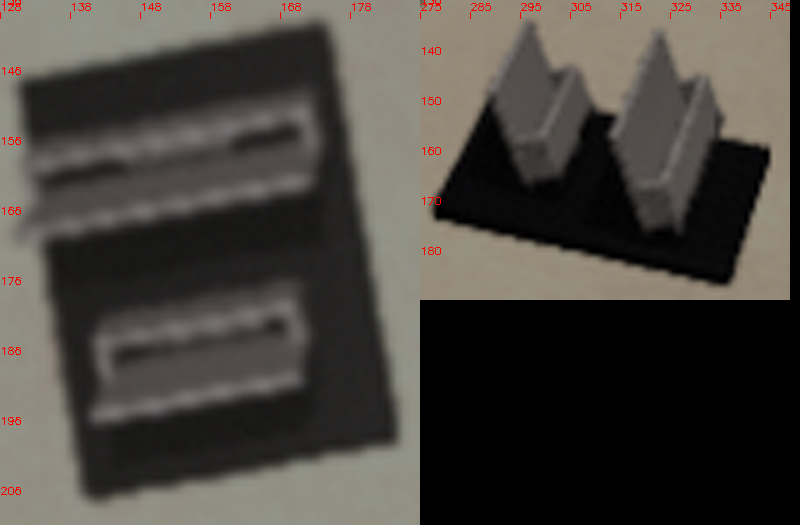

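View pics/stand.png

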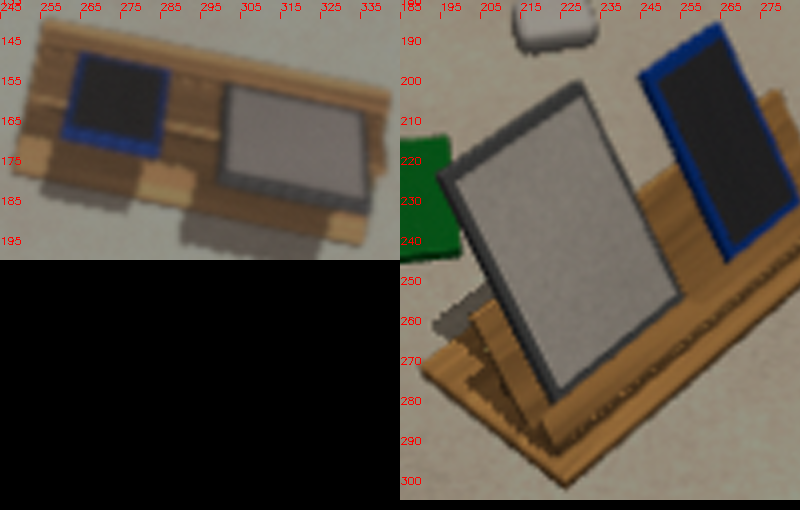

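```bash
cat > fit.py <<'E'
from h import *
d=np.radians
T=lambda px,k,c:np.array([c[0]+px[0]/k-.5,c[1]+px[1]/k-.5])
ts=lambda p:T(p,4,(245,135)); ss=lambda p:T((p[0]-400,p[1]),4,(185,180))
tr=lambda p:T(p,7,(128,136)); sr=lambda p:T((p[0]-420,p[1]),5,(275,130))
# stand: params x,y,yaw,lean,z, yp, yr, ztop, zscene
def dev(p):
    x,y,yaw,lean,z,yp,yr=p[:7]; out={}
    for n,o in(("phone",yp),("reader",yr)):
        f=Ro.from_euler('z',yaw).apply([0,o,0]); out[n]=slab(x+f[0],y+f[1],z,yaw,lean)
    return out
def rs(p):
    D=dev(p);zt,zs=p[7:9];P,R=D["phone"],D["reader"]
    L=[("top",P,(-5,37,145),ts((62,137))),("top",P,(-5,-37,145),ts((157,158))),("top",P,(5,37,zt),ts((80,54))),("top",P,(5,-37,zt),ts((170,70))),
     ("top",R,(-5,57.5,165),ts((219,185))),("top",R,(-5,-57.5,165),ts((369,213))),("top",R,(5,57.5,zt),ts((224,84))),("top",R,(5,-57.5,zt),ts((364,114))),
     ("scene",P,(-5,-37,145),ss((640,75))),("scene",P,(0,37,145),ss((718,23))),("scene",P,(5,-37,zs),ss((727,262))),
     ("scene",R,(-5,-57.5,165),ss((438,176))),("scene",R,(0,57.5,165),ss((580,82))),("scene",R,(5,-57.5,zs),ss((557,403))),("scene",R,(5,57.5,zs),ss((685,295)))]
    e=np.concatenate([proj(n,pts(f,l))[0]-m for n,f,l,m in L])
    return np.r_[e,(p[7]-7)/5,(p[8]-8)/5]
def slots(p):
    x,y,yaw,lean,z,xm=p[:6]; out={}
    for n,o in(("phone",-42.5),("reader",42.5)):
        f=Ro.from_euler('z',yaw).apply([xm+o,0,0]); out[n]=slab(x+f[0],y+f[1],z,yaw,lean)
    return out
def rr(p):
    S=slots(p);e,hb=p[6:8];P,R=S["phone"],S["reader"];a,b=41+e,61.5+e
    base=(Ro.from_euler('z',p[2]),np.array([p[0],p[1],0]))
    L=[("top",P,(-10,a,70),tr((92,412))),("top",P,(-10,-a,70),tr((300,380))),("top",R,(-10,b,70),tr((30,238))),("top",R,(-10,-b,70),tr((312,183))),
     ("scene",P,(-10,-a,70),sr((490,95))),("scene",P,(-10,a,70),sr((530,22))),("scene",R,(-10,-b,70),sr((612,135))),("scene",R,(-10,b,70),sr((660,32))),
     ("scene",P,(10,41+6,30),sr((576,68))),("scene",R,(10,67.5,30),sr((708,77))),("scene",R,(10,-67.5,30),sr((660,183))),("scene",P,(10,-47,30),sr((540,133))),
     ("top",P,(10,45,30),tr((105,335))),("top",P,(10,-45,30),tr((298,300))),("top",R,(10,65,30),tr((35,160))),("top",R,(10,-65,30),tr((308,105))),
     ("top",base,(100,75,hb),tr((20,83))),("top",base,(100,-75,hb),tr((325,22))),("top",base,(-100,-75,hb),tr((398,437))),("top",base,(-100,75,hb),tr((88,500))),
     ("scene",base,(-100,-75,0),sr((434,215))),("scene",base,(100,-75,0),sr((730,285))),("scene",base,(100,75,hb),sr((770,150)))]
    e=np.concatenate([proj(n,pts(f,l))[0]-m for n,f,l,m in L])
    return np.r_[e,(p[3]-d(25))/.02,(p[7]-15)/10]
a=least_squares(rs,[500,-170,-.15,d(35),30,80,-80,7,8],x_scale=[10,10,.1,.1,10,10,10,5,5],loss='soft_l1')
b=least_squares(rr,[500,200,.15,d(25),32,0,3,15],x_scale=[10,10,.1,.1,10,10,5,10],loss='soft_l1')
if __name__=="__main__":
    np.set_printoptions(precision=2,suppress=True)
    print(a.x,np.degrees(a.x[2:4]));print(rs(a.x)[:-2].reshape(-1,2))
    print(b.x,np.degrees(b.x[2:4]));print(rr(b.x)[:-2].reshape(-1,2))
    np.savez("fit.npz",a=a.x,b=b.x)
    for n,f in list(dev(a.x).items())+list(slots(b.x).items()): print(n,f[1])
E
python3 fit.py
```

```text
Traceback (most recent call last):
  File "fit.py", line 37, in <module>
    b=least_squares(rr,[500,200,.15,d(25),32,0,3,15],x_scale=[10,10,.1,.1,10,10,5,10],loss='soft_l1')
  File "fit.py", line 34, in rr
    e=np.concatenate([proj(n,pts(f,l))[0]-m for n,f,l,m in L])
                      ~~~~^^^^^^^^^^^^
  File "h.py", line 6, in proj
    c=r.get_calibration(n); T=np.linalg.inv(c["pose"]); P=np.atleast_2d(P)
ValueError: time passes only in moves, steps and waits
```

```bash
python3 - <<'E'
s=open('h.py').read()
s=s.replace('def proj','import functools\n@functools.lru_cache\ndef cal(n): return r.get_calibration(n)\ndef proj').replace('c=r.get_calibration(n);','c=cal(n);')
open('h.py','w').write(s)
f=open('fit.py').read().replace('(p[8]-8)/5]','(p[8]-8)/5,(p[5]+p[6])/5]').replace('rs(a.x)[:-2]','rs(a.x)[:-3]');open('fit.py','w').write(f)
E
python3 fit.py
```

```text
[ 637.85 -220.96   -0.23    0.57   29.65   68.49  -68.49    6.62    9.92] [-13.25  32.94]
[[-0.54  0.12]
 [ 0.55 -0.04]
 [-0.26 -0.04]
 [ 0.11  0.65]
 [-0.87 -0.87]
 [ 0.48  0.15]
 [-0.27 -0.15]
 [ 0.07 -0.3 ]
 [-0.82  0.44]
 [ 0.25 -0.1 ]
 [ 0.48 -0.29]
 [-0.63  0.07]
 [ 0.32 -0.36]
 [-0.27 -0.02]
 [ 0.02  0.49]]
[597.87 228.27   0.16   0.44  34.74   9.67   4.18  13.07] [ 8.95 25.46]
[[ 0.72  0.42]
 [-0.15 -0.43]
 [-1.22 -0.65]
 [ 0.13 -0.75]
 [ 0.3  -0.7 ]
 [-0.29 -0.08]
 [ 0.46  0.38]
 [-0.1  -0.03]
 [ 0.1  -0.49]
 [-0.3  -0.22]
 [ 0.78  0.74]
 [ 0.14  1.44]
 [-0.84  1.01]
 [-0.28  0.7 ]
 [-1.21  0.69]
 [ 0.13  0.8 ]
 [-0.32 -0.61]
 [ 0.89 -0.55]
 [ 0.74  0.63]
 [-0.5   0.1 ]
 [-1.27  2.1 ]
 [-0.37  1.99]
 [ 0.49  0.18]]
phone [ 653.55 -154.29   29.65]
reader [ 622.16 -287.62   29.65]
phone [565.44 223.16  34.74]
reader [649.4  236.38  34.74]
```

```bash
cat >> fit.py <<'E'
E
cat > plan.py <<'E'
from h import *
import sys
def toolR(R):  # device/slot frame rotation -> tool rotation
    M=R.as_matrix(); return Ro.from_matrix(np.c_[M[:,1],M[:,0],-M[:,2]])
def rel(R,p,s=None):
    s=s or r.sense(); R0=Ro.from_euler('xyz',s["tcp_rot"]); 
    rv=(R0.inv()*R).as_rotvec(); d=R0.inv().apply(p-s["eef_pos"])
    return rv,d
def show(name,R,p,s=None):
    rv,d=rel(R,p,s); print(name,"turn",np.round(rv/np.pi,4).tolist(),"shift",np.round(d/250,4).tolist(),"mm",round(np.linalg.norm(d)),"deg",round(np.degrees(np.linalg.norm(rv)),1),"p",np.round(p).tolist())
E
sed -i 's#return np.r_\[e,(p\[7\]-7)/5#return np.r_[e,(p[3]-d(35))/.005,(p[4]-30)/.5,(p[7]-7)/5#; s#rs(a.x)\[:-3\]#rs(a.x)[:0]#; s#(p\[3\]-d(25))/.02#(p[3]-d(25))/.005,(p[4]-32)/.5#; s#rr(b.x)\[:-2\]#rr(b.x)[:0]#; s#("scene",base,(-100,-75,0),sr((434,215))),("scene",base,(100,-75,0),sr((730,285))),##' fit.py
python3 fit.py; cat >> plan.py <<'E'
from fit import dev,slots
z=np.load('fit.npz'); D=dev(z['a']); S=slots(z['b'])
def at(f,x,y,zz): return toolR(f[0]),pts(f,[x,y,zz])[0]
E
sed -i 's/^a=least/if __name__=="__main__":\n  a=least/; s/^b=least/  b=least/; s/^if __name__=="__main__":$/if __name__=="__main__":/' fit.py
python3 - <<'E'
from plan import *
R,p=at(D["reader"],2,0,118)
show("above",*at(D["reader"],2,0,118+110)); show("grasp",R,p)
E
```

```text
[ 640.58 -221.56   -0.24    0.61   30.08   68.54  -68.54   10.43   11.37] [-13.51  34.82]
[]
[597.14 228.49   0.15   0.44  32.22  10.04   4.27  13.17] [ 8.82 25.  ]
[]
phone [ 656.59 -154.92   30.08]
reader [ 624.57 -288.2    30.08]
phone [565.07 223.52  32.22]
reader [649.06 236.55  32.22]
above turn [-0.1803, 0.086, -0.2744] shift [1.3595, -0.708, 0.0515] mm 383 deg 61.1 p [500.0, -258.0, 218.0]
grasp turn [-0.1803, 0.086, -0.2744] shift [1.5547, -0.5499, 0.4128] mm 425 deg 61.1 p [561.0, -273.0, 128.0]
```

carry_out(series=[[-0.09,0.043,-0.137,0.2,-0.1,-0.1,-1],[-0.135,0.065,-0.2,0.45,-0.23,-0.1,-1],[-0.18,0.086,-0.274,0.7,-0.36,-0.1,-1],[-0.18,0.086,-0.274,0.95,-0.5,-0.1,-1],[-0.18,0.086,-0.274,1.0,-0.5,-0.1,-1],[-0.18,0.086,-0.274,1.0,-0.5,-0.1,-1],[-0.18,0.086,-0.274,1.0,-0.5,-0.1,-1]])

```text
clock: 1.88
eef_pos: [440.4, -343.0, 256.0]
tcp_rot: [2.534, -0.0, 1.336]
contact_force: [0.1, 0.2, 0.3]
opening: 1.0
grasp_force: 0.0
```

```bash
python3 - <<'E'
from plan import *
show("above",*at(D["reader"],2,0,118+90)); show("grasp",*at(D["reader"],2,0,118))
print(r.sense()["clock"],r.sense()["qpos"])
E
```

```text
above turn [-0.0001, -0.0003, 0.0002] shift [0.3851, 0.0384, 0.2898] mm 121 deg 0.1 p [511.0, -261.0, 202.0]
grasp turn [-0.0001, -0.0003, 0.0002] shift [0.3848, 0.0385, 0.6498] mm 189 deg 0.1 p [561.0, -273.0, 128.0]
1.875 [-0.87567789  0.020162    2.14329241  0.67614773  0.57716015 -1.14139172]
```

carry_out(series=[[0,0,0,0.2,0.02,0.12,-1],[0,0,0,0.385,0.038,0.2,-1],[0,0,0,0.385,0.038,0.3,-1],[0,0,0,0.385,0.038,0.4,-1],[0,0,0,0.385,0.038,0.5,-1],[0,0,0,0.385,0.038,0.6,-1],[0,0,0,0.385,0.038,0.65,-1],[0,0,0,0.385,0.038,0.65,-1]])

```text
clock: 2.88
eef_pos: [561.1, -273.5, 127.4]
tcp_rot: [2.536, -0.001, 1.334]
contact_force: [-0.3, 0.2, -0.4]
opening: 1.002
grasp_force: 0.0
```

```bash
python3 - <<'E'
from plan import *
im=r.grab_frame("scene"); im2=r.grab_frame("top")
o=np.zeros((500,800,3),np.uint8);o[:,:400]=crop(im,(185,180),100,125,4);o[:400,400:]=crop(im2,(270,120),100,100,4);cv2.imwrite("pics/g1.png",o)
show("grasp",*at(D["reader"],2,0,118))
E
```

```text
grasp turn [-0.0003, -0.0, -0.0004] shift [0.0028, -0.0027, 0.0002] mm 1 deg 0.1 p [561.0, -273.0, 128.0]
```

View pics/g1.png

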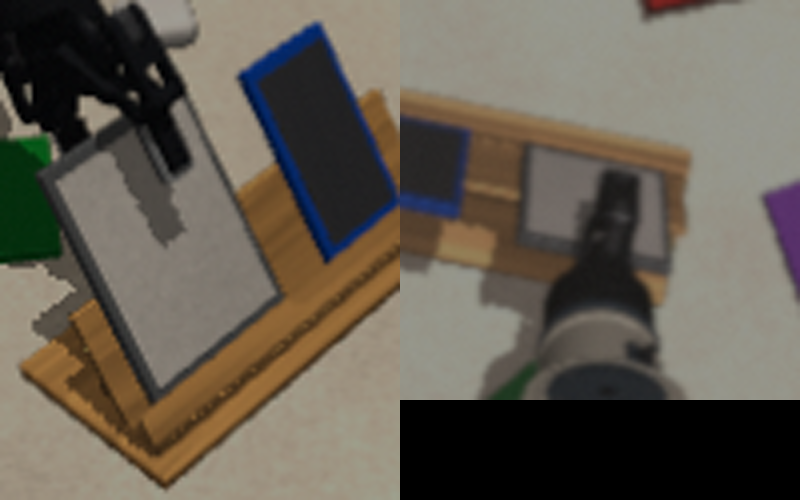

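The fingers straddle the reader near mid-width, one pad in front of the screen and one behind, so I'll close.

carry_out(series=[[0,0,0,0,0,0,1],[0,0,0,0,0,0,1],[0,0,0,0,0,0,1],[0,0,0,0,0,0,1],[0,0,0,0,0,0,1],[0,0,0,0,0,0,1]], force=60)

```text
clock: 3.72
eef_pos: [559.9, -273.3, 127.7]
tcp_rot: [2.536, -0.001, 1.334]
contact_force: [-8.0, 0.6, 4.7]
opening: 0.11
grasp_force: 58.4
```

carry_out(series=[[0,0,0,0,0,-0.04,1],[0,0,0,0,0,-0.12,1],[0,0,0,0,0,-0.24,1],[0,0,0,0,0,-0.36,1],[0,0,0,0,0,-0.48,1],[0,0,0,0,0,-0.52,1],[0,0,0,0,0,-0.52,1]])

```text
clock: 4.6
eef_pos: [489.0, -256.4, 235.2]
tcp_rot: [2.534, -0.001, 1.334]
contact_force: [-0.4, 0.0, -3.4]
opening: 0.106
grasp_force: 58.7
```

```bash
cat > held.py <<'E'
from plan import *
import sys
from scipy.optimize import minimize
H,W={"reader":(165,115),"phone":(145,74)}[sys.argv[1]]
# edge-score / silhouette fit of the held slab: free y shift, z height (bottom below TCP), in-plane twist in hand
s=r.sense(); R0=Ro.from_euler('xyz',s["tcp_rot"]); Mt=R0.as_matrix()
Rd=Ro.from_matrix(np.c_[Mt[:,1],Mt[:,0],-Mt[:,2]]); 
box=np.array([[x,y,zz] for x in(-5,5) for y in(-W/2,W/2) for zz in(0,H)])
obs={}
for c in("scene","top"):
    r.grab_frame(c); L=[d for d in r.silhouettes(c,sys.argv[1]+"_center")]
    q=proj(c,s["eef_pos"][None])[0]
    L=[d for d in L if d["score"]>.3]
    L.sort(key=lambda d:np.hypot(d["position"][1]-q[0],d["position"][0]-q[1])); 
    print(c,q,[(round(d["score"],2),np.round(d["position"]),d["region"].sum()) for d in L])
    if L: obs[c]=L[0]["region"]
def frame(p): # y shift, tcp height above bottom, twist about x
    f=Rd*Ro.from_euler('x',p[2]); return f,s["eef_pos"]-f.apply([0,p[0],p[1]])
def cost(p):
    t=0
    for c,m in obs.items():
        u=proj(c,pts(frame(p),box)); a=np.zeros((384*1,512*1),np.uint8)
        cv2.fillConvexPoly(a,np.round(cv2.convexHull(u.astype(np.float32))*16).astype(int),255,cv2.LINE_AA,4)
        a=a/255.
        # only hull pixels not hidden by the gripper count: ignore pixels near/above the TCP
        t+=np.abs(a-m)[keep[c]].sum()/m.sum()
    return t
keep={}
for c in obs:
    k=np.ones((384,512),bool); g=pts((R0,s["eef_pos"]),[[x,y,zz] for x in(-28,28) for y in(-45,45) for zz in(8,-150)])
    b=np.zeros((384,512),np.uint8); cv2.fillConvexPoly(b,cv2.convexHull(proj(c,g).astype(np.float32)).astype(int),1); keep[c]=b==0
best=min((minimize(cost,[y0,{"reader":118,"phone":101}[sys.argv[1]],0],method='Nelder-Mead',options=dict(initial_simplex=[[y0,h0,0],[y0+6,h0,0],[y0,h0+8,0],[y0,h0,.06]])) for y0 in(-4,3) for h0 in({"reader":118,"phone":101}[sys.argv[1]],)),key=lambda o:o.fun)
print("y of TCP in device %.1f, TCP above bottom %.1f, twist %.3f, cost %.3f"%(*best.x,best.fun))
E
python3 held.py reader; python3 - <<'E'
from plan import *
s=r.sense();print(s["clock"],s["eef_pos"],s["contact_force"],s["grasp_force"])
R,p=at(S["reader"],14,0,118+60);show("hover",R,p);show("hover+",R,p+[0,0,60])
E
```

```text
scene [197.41513522 180.32565018] [(0.92, array([196., 202.]), np.int64(2899)), (0.93, array([234., 165.]), np.int64(1739)), (0.59, array([341., 164.]), np.int64(3499))]
top [318.44527428 196.54794839] [(0.73, array([191., 315.]), np.int64(1017)), (0.97, array([229., 297.]), np.int64(632)), (0.55, array([174., 388.]), np.int64(1627))]
y of TCP in device -1.4, TCP above bottom 112.9, twist -0.012, cost 0.189
4.8 [ 489.00312668 -256.15388448  233.90762572] [ 0.17861114 -0.22486042 -2.86155501] 58.67313086986542
hover turn [0.0531, 0.0615, -0.1082] shift [1.9705, -0.1384, 0.0754] mm 494 deg 24.4 p [587.0, 227.0, 199.0]
hover+ turn [0.0531, 0.0615, -0.1082] shift [1.9709, -0.0019, -0.122] mm 494 deg 24.4 p [587.0, 227.0, 259.0]
```

carry_out(series=[[0,0,0,0,0.08,-0.12,1],[0,0,0,0.03,0.16,-0.23,1],[0,0,0,0.14,0.2,-0.27,1],[0.01,0.01,-0.02,0.3,0.2,-0.27,1],[0.02,0.02,-0.04,0.48,0.2,-0.27,1],[0.03,0.04,-0.06,0.66,0.2,-0.27,1],[0.04,0.05,-0.08,0.84,0.2,-0.27,1],[0.053,0.0615,-0.108,1.0,0.2,-0.27,1]])

```text
clock: 5.8
eef_pos: [550.2, -12.2, 318.2]
tcp_rot: [2.706, 0.001, 1.727]
contact_force: [-0.4, -1.2, -2.8]
opening: 0.105
grasp_force: 59.2
```

```bash
python3 - <<'E'
from plan import *
R,p=at(S["reader"],14,-1.4,113+60);show("hover",R,p);show("hover+",R,p+[0,0,50])
E
```

```text
hover turn [-0.0003, -0.0002, 0.0009] shift [0.9163, 0.068, 0.5747] mm 271 deg 0.2 p [590.0, 226.0, 195.0]
hover+ turn [-0.0003, -0.0002, 0.0009] shift [0.9162, 0.1523, 0.3934] mm 252 deg 0.2 p [590.0, 226.0, 245.0]
```

carry_out(series=[[0,0,0,0.16,0.05,0.08,1],[0,0,0,0.34,0.1,0.16,1],[0,0,0,0.52,0.15,0.24,1],[0,0,0,0.7,0.152,0.32,1],[0,0,0,0.85,0.152,0.393,1],[0,0,0,0.916,0.152,0.393,1],[0,0,0,0.916,0.152,0.393,1],[0,0,0,0.916,0.152,0.393,1]])

```text
clock: 6.8
eef_pos: [590.3, 223.6, 245.5]
tcp_rot: [2.705, 0.001, 1.724]
contact_force: [-0.0, 0.6, -2.6]
opening: 0.109
grasp_force: 59.3
```

```bash
python3 held.py reader; cat > view.py <<'E'
from plan import *
import sys
n,yo,h,tw=sys.argv[1],*map(float,sys.argv[2:5]); s=r.sense()
H,W={"reader":(165,115),"phone":(145,74)}[n]
Mt=Ro.from_euler('xyz',s["tcp_rot"]).as_matrix(); Rd=Ro.from_matrix(np.c_[Mt[:,1],Mt[:,0],-Mt[:,2]])*Ro.from_euler('x',tw)
f=(Rd,s["eef_pos"]-Rd.apply([0,yo,h]))
box=np.array([[x,y,zz] for x in(-5,5) for y in(-W/2,W/2) for zz in(0,H)])
sl=S[n]; w={"reader":61.5,"phone":41}[n]
walls=[[(-7,-w,0),(-7,w,0),(-7,w,70),(-7,-w,70)],[(7,-w-6,30),(7,w+6,30)],[(-10,-w,70),(-10,w,70)]]
o=[]
for c,org,wh in(("scene",(250,60),(100,130)),("top",(110,120),(100,130))):
    im=crop(r.grab_frame(c),org,*wh,4)
    q=lambda P:np.round((proj(c,P)-org+.5)*4).astype(int)
    u=q(pts(f,box)); 
    for i in range(8):
        for j in range(i):
            if bin(i^j).count('1')==1: cv2.line(im,u[i].tolist(),u[j].tolist(),(0,255,255),1)
    for wl in walls: cv2.polylines(im,[q(pts(sl,wl))],True,(0,255,0),1)
    o.append(im)
cv2.imwrite(sys.argv[5],np.hstack(o))
rel_=sl[0].inv().apply(f[1]-sl[1]); print("bottom centre in slot",np.round(rel_,1))
E
python3 view.py reader -1.4 113 -0.01 pics/v1.png
```

```text
scene [316.49815436 102.97946462] [(0.81, array([116., 318.]), np.int64(672)), (0.86, array([233., 168.]), np.int64(1897)), (0.82, array([342., 162.]), np.int64(3524))]
top [142.12489276 164.29442604] [(0.78, array([160., 151.]), np.int64(382)), (0.63, array([236., 311.]), np.int64(1870)), (0.55, array([177., 387.]), np.int64(1740))]
y of TCP in device -1.2, TCP above bottom 107.2, twist 0.015, cost 0.188
bottom centre in slot [ 36.4  -4.2 106.2]
```

View pics/v1.png

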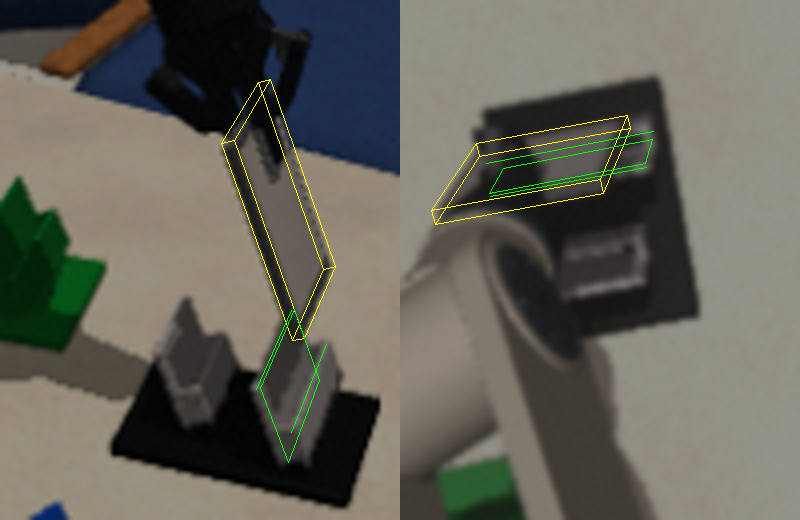

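carry_out(series=[[0,0,0,0.01,-0.04,0.02,1],[0,0,0,0.017,-0.088,0.06,1],[0,0,0,0.017,-0.088,0.12,1],[0,0,0,0.017,-0.088,0.18,1],[0,0,0,0.017,-0.088,0.224,1],[0,0,0,0.017,-0.088,0.224,1],[0,0,0,0.017,-0.088,0.224,1]])

```text
clock: 7.98
eef_pos: [593.8, 228.6, 186.2]
tcp_rot: [2.703, 0.001, 1.724]
contact_force: [-0.6, -0.5, -3.0]
opening: 0.108
grasp_force: 59.2
```

```bash
python3 held.py reader;  python3 view.py reader -1.4 112 0 pics/v2.png
```

```text
scene [316.07832923 119.72681934] [(0.84, array([131., 319.]), np.int64(663)), (0.76, array([235., 166.]), np.int64(1857)), (0.58, array([341., 164.]), np.int64(3566))]
top [145.14925538 166.11680871] [(0.63, array([238., 309.]), np.int64(1795)), (0.97, array([175., 387.]), np.int64(1701))]
y of TCP in device 0.3, TCP above bottom 106.2, twist -0.002, cost 1.208
bottom centre in slot [14.9  1.9 51.6]
```

View pics/v2.png

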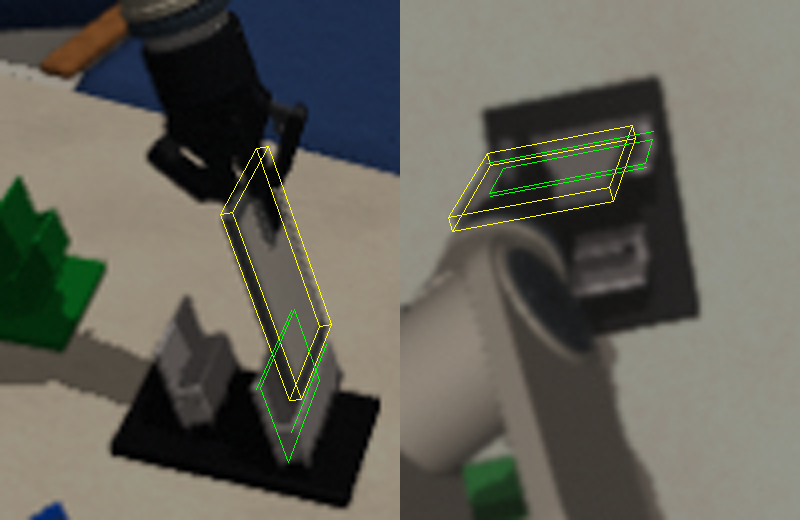

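carry_out(series=[[0,0,0,-0.006,-0.02,0,1],[0,0,0,-0.006,-0.04,0,1],[0,0,0,-0.006,-0.048,0,1],[0,0,0,-0.006,-0.052,0,1],[0,0,0,-0.006,-0.056,0,1],[0,0,0,-0.006,-0.056,0,1]])

```text
clock: 9.02
eef_pos: [581.3, 225.1, 180.1]
tcp_rot: [2.704, 0.001, 1.724]
contact_force: [0.4, 0.7, -2.4]
opening: 0.104
grasp_force: 59.2
```

carry_out(series=[[0,0,0,0,-0.004,0,1],[0,0,0,0,-0.008,0,1],[0,0,0,0,-0.008,0,1]])

```text
clock: 9.4
eef_pos: [579.7, 224.9, 179.4]
tcp_rot: [2.703, 0.001, 1.724]
contact_force: [2.5, 0.1, -2.2]
opening: 0.103
grasp_force: 59.3
```

carry_out(series=[[0,0,0,0,-0.004,0,1],[0,0,0,0,-0.008,0,1],[0,0,0,0,-0.008,0,1]])

```text
clock: 9.78
eef_pos: [578.8, 224.9, 179.2]
tcp_rot: [2.701, 0.001, 1.725]
contact_force: [5.1, -0.1, -2.8]
opening: 0.111
grasp_force: 59.3
```

```bash
cat > w.py <<'E'
from plan import *
import sys
n,yo,h=sys.argv[1],float(sys.argv[2]),float(sys.argv[3]); s=r.sense(); R0=Ro.from_euler('xyz',s["tcp_rot"]); M=R0.as_matrix(); Rd=Ro.from_matrix(np.c_[M[:,1],M[:,0],-M[:,2]]); sl=S[n]
np.set_printoptions(precision=2,suppress=True)
print("bottom",sl[0].inv().apply(s["eef_pos"]-Rd.apply([0,yo,h])-sl[1]),"force(slot axes)",sl[0].inv().apply(s["contact_force"]),"torque(slot)",sl[0].inv().apply(s["wrist_torque"]),"rel rot deg",np.degrees((sl[0].inv()*Rd).as_rotvec()),"t",s["clock"])
E
python3 w.py reader -1.4 112
```

```text
bottom [-1.92  0.62 51.35] force(slot axes) [ 3.36 -0.88 -4.63] torque(slot) [-0.26 -0.9   0.21] rel rot deg [-0.04 -0.24  0.01] t 9.775
```

carry_out(series=[[0,0,0,0,0.006,0,1],[0,0,0,-0.002,0.01,0.02,1],[0,0,0,-0.002,0.01,0.04,1],[0,0,0,-0.002,0.01,0.06,1],[0,0,0,-0.002,0.01,0.075,1],[0,0,0,-0.002,0.01,0.09,1],[0,0,0,-0.002,0.01,0.1,1]])

```text
clock: 10.65
eef_pos: [590.5, 226.0, 156.5]
tcp_rot: [2.704, 0.001, 1.724]
contact_force: [1.1, -0.5, -1.3]
opening: 0.109
grasp_force: 59.6
```

```bash
python3 w.py reader -1.4 112
```

```text
bottom [-1.24 -0.24 25.78] force(slot axes) [ 0.34 -0.68 -1.61] torque(slot) [-0.02  0.06  0.06] rel rot deg [-0.08 -0.08 -0.01] t 10.65
```

carry_out(series=[[0,0,0,0,0.003,0.02,1],[0,0,0,0,0.003,0.04,1],[0,0,0,0,0.003,0.05,1],[0,0,0,0,0.003,0.06,1],[0,0,0,0,0.003,0.06,1]])

```text
clock: 11.28
eef_pos: [597.3, 227.0, 143.3]
tcp_rot: [2.704, 0.001, 1.724]
contact_force: [-0.5, 0.2, -2.8]
opening: 0.113
grasp_force: 59.6
```

```bash
python3 w.py reader -1.4 112
```

```text
bottom [-0.6  -0.27 10.94] force(slot axes) [-1.63  0.26 -2.36] torque(slot) [0.01 0.46 0.04] rel rot deg [-0.08 -0.07 -0.01] t 11.275
```

carry_out(series=[[0,0,0,0,0,0.008,1],[0,0,0,0,0,0.016,1],[0,0,0,0,0,0.024,1],[0,0,0,0,0,0.024,1]])

```text
clock: 11.78
eef_pos: [600.0, 227.2, 138.5]
tcp_rot: [2.703, 0.001, 1.724]
contact_force: [-7.5, -3.5, 9.2]
opening: 0.112
grasp_force: 61.4
```

```bash
python3 w.py reader -1.4 112
```

```text
bottom [-0.15 -0.5   5.44] force(slot axes) [-3.28 -2.28 11.71] torque(slot) [-0.18  0.95  0.06] rel rot deg [-0.1  -0.1  -0.01] t 11.775
```

carry_out(series=[[0,0,0,0,-0.002,0.006,1],[0,0,0,0,-0.002,0.012,1],[0,0,0,0,-0.002,0.016,1],[0,0,0,0,-0.002,0.016,1]])

```text
clock: 12.28
eef_pos: [601.1, 227.3, 138.7]
tcp_rot: [2.701, 0.001, 1.723]
contact_force: [-38.0, -12.1, 60.3]
opening: 0.109
grasp_force: 70.1
```

```bash
python3 w.py reader -1.4 112
```

```text
bottom [ 1.27 -0.66  5.14] force(slot axes) [-10.23  -6.13  71.27] torque(slot) [-0.91  3.11  0.05] rel rot deg [-0.11 -0.27 -0.04] t 12.275
```

carry_out(series=[[0,0,0,0,0,-0.008,1],[0,0,0,0,0,-0.012,1],[0,0,0,0,0,-0.012,1]])

```text
clock: 12.65
eef_pos: [600.3, 227.1, 138.5]
tcp_rot: [2.702, 0.001, 1.724]
contact_force: [-11.9, -6.4, 20.2]
opening: 0.111
grasp_force: 62.8
```

```bash
python3 w.py reader -1.4 112;python3 view.py reader -1.4 112 0 pics/v3.png; python3 - <<'E'
import cv2
a=cv2.imread('pics/v3.png')[100:480,180:400];cv2.imwrite('pics/v3b.png',cv2.resize(a,None,fx=1.5,fy=1.5))
E
```

```text
bottom [ 0.26 -0.6   5.27] force(slot axes) [-3.04 -4.47 23.71] torque(slot) [-0.63  1.11  0.04] rel rot deg [-0.1  -0.18 -0.02] t 12.65
bottom centre in slot [ 0.3 -0.6  5.3]
```

View pics/v3b.png

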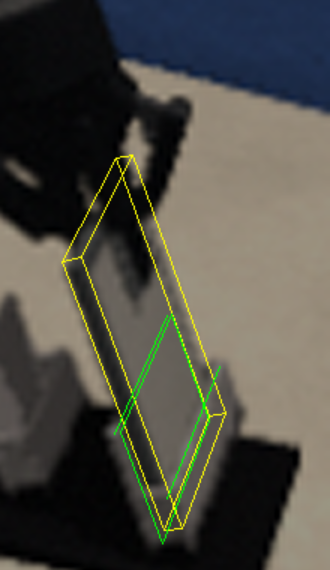

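carry_out(series=[[0,0,0,0,-0.004,-0.004,1],[0,0,0,0,-0.006,-0.006,1],[0,0,0,0,-0.006,-0.006,1]])

```text
clock: 13.12
eef_pos: [598.8, 227.5, 138.1]
tcp_rot: [2.702, 0.001, 1.725]
contact_force: [2.6, -1.0, -0.8]
opening: 0.106
grasp_force: 59.6
```

```bash
python3 w.py reader -1.4 112
```

```text
bottom [-1.18  0.07  5.51] force(slot axes) [ 1.87 -1.36 -1.78] torque(slot) [-0.26 -0.54  0.13] rel rot deg [-0.05 -0.18  0.01] t 13.125
```

carry_out(series=[[0,0,0,0,0,0,0.6],[0,0,0,0,0,0,0.4],[0,0,0,0,0,0,0.2],[0,0,0,0,0,0,0],[0,0,0,0,0,0,0],[0,0,0,0,0,-0.1,0],[0,0,0,0,0,-0.25,0],[0,0,0,0,0,-0.3,0]])

```text
clock: 14.12
eef_pos: [566.7, 222.7, 207.6]
tcp_rot: [2.701, 0.0, 1.724]
contact_force: [0.4, -0.2, -0.5]
opening: 0.503
grasp_force: 0.0
```

carry_out(series=[[0,0,0,0,0,0,1],[0,0,0,0,0,0,1],[0,0,0,0,0,0,1],[0,0,0,0,0,0,1]])

```text
clock: 14.62
eef_pos: [566.4, 222.2, 204.8]
tcp_rot: [2.705, 0.002, 1.724]
contact_force: [-0.3, -0.1, -0.8]
opening: -0.001
grasp_force: 0.0
```

```bash
python3 w.py reader 0 0
```

```text
bottom [ -3.08  -1.49 191.84] force(slot axes) [-0.58 -0.02 -0.64] torque(slot) [0.06 0.2  0.04] rel rot deg [-0.1  -0.02 -0.  ] t 14.625
```

carry_out(series=[[0,0,0,0.006,0.006,0.03,1],[0,0,0,0.006,0.006,0.06,1],[0,0,0,0.006,0.006,0.08,1],[0,0,0,0.006,0.006,0.092,1],[0,0,0,0.006,0.006,0.092,1]])

```text
clock: 15.25
eef_pos: [577.2, 225.4, 185.1]
tcp_rot: [2.704, 0.001, 1.724]
contact_force: [0.1, -0.6, 0.5]
opening: 0.002
grasp_force: 0.0
```

```bash
python3 w.py reader 0 0
```

```text
bottom [ -1.3    0.01 169.29] force(slot axes) [ 0.2  -0.56  0.43] torque(slot) [-0.02  0.28  0.04] rel rot deg [-0.09 -0.06 -0.01] t 15.25
```

carry_out(series=[[0,0,0,0,0,0.004,1],[0,0,0,0,0,0.008,1],[0,0,0,0,0,0.012,1],[0,0,0,0,0,0.016,1],[0,0,0,0,0,0.016,1]])

```text
clock: 15.88
eef_pos: [578.9, 225.7, 181.7]
tcp_rot: [2.704, 0.001, 1.724]
contact_force: [-0.6, 0.1, -0.7]
opening: -0.003
grasp_force: 0.0
```

```bash
python3 w.py reader 0 0
```

```text
bottom [ -1.16   0.08 165.5 ] force(slot axes) [-0.82  0.18 -0.44] torque(slot) [-0.02  0.16 -0.  ] rel rot deg [-0.08 -0.08 -0.01] t 15.875
```

carry_out(series=[[0,0,0,0,0,0.004,1],[0,0,0,0,0,0.008,1],[0,0,0,0,0,0.012,1],[0,0,0,0,0,0.012,1]])

```text
clock: 16.38
eef_pos: [581.6, 226.3, 182.1]
tcp_rot: [2.699, 0.001, 1.724]
contact_force: [-12.3, -6.2, 24.6]
opening: 0.003
grasp_force: 13.7
```

```bash
python3 w.py reader 0 0
```

```text
bottom [  1.47   0.27 164.7 ] force(slot axes) [-1.46 -4.28 27.87] torque(slot) [-0.52  0.38  0.01] rel rot deg [-0.04 -0.35 -0.02] t 16.375
```

Contact at 164.7 mm under a 28 N push, against 165 for a seated reader, so the reader is home. Next is the phone.

carry_out(series=[[0,0,0,0,0,-0.03,1],[0,0,0,0,0,-0.12,1],[0,0,0,0,0,-0.3,0],[0,0,0,-0.1,0,-0.45,-1],[0,0,0,-0.3,0,-0.5,-1],[0,0,0,-0.5,0,-0.5,-1],[0,0,0,-0.7,0,-0.5,-1],[0,0,0,-0.8,0,-0.5,-1]])

```text
clock: 17.38
eef_pos: [558.3, 18.1, 292.7]
tcp_rot: [2.703, 0.001, 1.722]
contact_force: [0.2, -0.6, -0.4]
opening: 1.001
grasp_force: 0.0
```

```bash
python3 - <<'E'
from plan import *
show("above",*at(D["phone"],1,0,101+80)); show("grasp",*at(D["phone"],1,0,101))
E
python3 w.py reader 0 0
```

```text
above turn [-0.0531, -0.0613, 0.1071] shift [-0.5881, -0.2795, 0.3711] mm 187 deg 24.2 p [557.0, -131.0, 179.0]
grasp turn [-0.0531, -0.0613, 0.1071] shift [-0.6567, -0.2379, 0.6809] mm 244 deg 24.2 p [601.0, -142.0, 114.0]
bottom [  -1.51 -201.93  288.16] force(slot axes) [-0.13 -0.6  -0.43] torque(slot) [0.02 0.23 0.01] rel rot deg [-0.13 -0.12 -0.09] t 17.375
```

carry_out(series=[[-0.02,-0.02,0.04,-0.15,-0.08,0.0,-1],[-0.04,-0.04,0.08,-0.35,-0.17,0.1,-1],[-0.053,-0.061,0.107,-0.5,-0.28,0.2,-1],[-0.053,-0.061,0.107,-0.588,-0.28,0.3,-1],[-0.053,-0.061,0.107,-0.588,-0.28,0.371,-1],[-0.053,-0.061,0.107,-0.588,-0.28,0.371,-1],[-0.053,-0.061,0.107,-0.588,-0.28,0.371,-1]])

```text
clock: 18.25
eef_pos: [556.9, -128.5, 179.5]
tcp_rot: [2.535, -0.0, 1.338]
contact_force: [-0.8, 0.1, -0.9]
opening: 0.998
grasp_force: 0.0
```

```bash
python3 - <<'E'
from plan import *
show("grasp",*at(D["phone"],1,0,101))
E
```

```text
grasp turn [-0.0002, -0.0006, 0.0007] shift [-0.0101, 0.0015, 0.3219] mm 81 deg 0.2 p [601.0, -142.0, 114.0]
```

carry_out(series=[[0,0,0,-0.01,0,0.08,-1],[0,0,0,-0.01,0,0.18,-1],[0,0,0,-0.01,0,0.28,-1],[0,0,0,-0.01,0,0.322,-1],[0,0,0,-0.01,0,0.322,-1],[0,0,0,-0.01,0,0.322,-1]])

```text
clock: 19.0
eef_pos: [601.1, -141.6, 113.9]
tcp_rot: [2.534, -0.001, 1.338]
contact_force: [-0.6, -0.1, -0.1]
opening: 0.999
grasp_force: 0.0
```

carry_out(series=[[0,0,0,0,0,0,1],[0,0,0,0,0,0,1],[0,0,0,0,0,0,1],[0,0,0,0,0,0,1],[0,0,0,0,0,0,1],[0,0,0,0,0,0,1]], force=60)

```text
clock: 19.75
eef_pos: [600.6, -141.7, 112.7]
tcp_rot: [2.536, -0.001, 1.337]
contact_force: [-5.0, 0.8, 4.6]
opening: 0.108
grasp_force: 58.9
```

carry_out(series=[[0,0,0,0,0,-0.04,1],[0,0,0,0,0,-0.12,1],[0,0,0,0,0,-0.24,1],[0,0,0,0,0,-0.36,1],[0,0,0,0,0,-0.48,1],[0,0,0,0,0,-0.52,1],[0,0,0,0,0,-0.52,1]])

```text
clock: 20.62
eef_pos: [529.2, -124.7, 220.0]
tcp_rot: [2.534, -0.0, 1.337]
contact_force: [0.1, 0.6, -2.3]
opening: 0.11
grasp_force: 58.6
```

```bash
python3 held.py phone; python3 - <<'E'
from plan import *
R,p=at(S["phone"],14,0,101+50);show("hover",R,p);show("hover+",R,p+[0,0,90])
E
```

```text
scene [240.88986023 162.0675121 ] [(0.74, array([175., 245.]), np.int64(1223))]
top [269.62819606 183.83464704] [(0.87, array([177., 267.]), np.int64(535))]
y of TCP in device -0.9, TCP above bottom 95.0, twist -0.001, cost 0.195
hover turn [0.0531, 0.0613, -0.1071] shift [1.3111, -0.4044, -0.0669] mm 343 deg 24.2 p [515.0, 216.0, 175.0]
hover+ turn [0.0531, 0.0613, -0.1071] shift [1.3112, -0.1996, -0.3629] mm 344 deg 24.2 p [515.0, 216.0, 265.0]
```

carry_out(series=[[0,0,0,0.03,-0.03,-0.1,1],[0,0,0,0.12,-0.1,-0.2,1],[0.01,0.01,-0.02,0.28,-0.18,-0.3,1],[0.02,0.02,-0.04,0.46,-0.24,-0.36,1],[0.03,0.04,-0.06,0.64,-0.24,-0.36,1],[0.04,0.05,-0.08,0.82,-0.24,-0.36,1],[0.053,0.0613,-0.107,1.0,-0.24,-0.36,1],[0.053,0.0613,-0.107,1.0,-0.24,-0.36,1]])

```text
clock: 21.82
eef_pos: [490.3, 144.3, 259.2]
tcp_rot: [2.704, -0.0, 1.728]
contact_force: [-0.7, 0.4, -1.8]
opening: 0.107
grasp_force: 58.9
```

```bash
python3 - <<'E'
from plan import *
R,p=at(S["phone"],14,-1,100+50);show("hover",R,p);show("hover+",R,p+[-10,0,70])
E
python3 w.py phone -1 100
```

```text
hover turn [0.0004, -0.0004, 0.0009] shift [0.263, -0.0158, 0.3688] mm 113 deg 0.2 p [515.0, 215.0, 174.0]
hover+ turn [0.0004, -0.0004, 0.0009] shift [0.2693, 0.0671, 0.0984] mm 74 deg 0.2 p [505.0, 215.0, 244.0]
bottom [ 18.15 -65.72 142.11] force(slot axes) [-1.37  0.46 -1.33] torque(slot) [-0.01  0.32  0.03] rel rot deg [ 0.08 -0.08  0.16] t 21.825
```

carry_out(series=[[0,0,0,0.12,0,0.03,1],[0,0,0,0.24,-0.01,0.1,1],[0,0,0,0.263,-0.016,0.2,1],[0,0,0,0.263,-0.016,0.3,1],[0,0,0,0.263,-0.016,0.369,1],[0,0,0,0.263,-0.016,0.369,1],[0,0,0,0.263,-0.016,0.369,1]])

```text
clock: 22.7
eef_pos: [513.8, 211.7, 174.4]
tcp_rot: [2.704, 0.0, 1.724]
contact_force: [-0.0, -0.4, -1.0]
opening: 0.107
grasp_force: 58.8
```

```bash
python3 w.py phone -1 100;python3 view.py phone -1 100 0 pics/v4.png
```

```text
bottom [12.63 -2.85 51.01] force(slot axes) [-0.52 -0.36 -0.87] torque(slot) [ 0.04  0.35 -0.05] rel rot deg [-0.05 -0.08 -0.03] t 22.7
bottom centre in slot [12.6 -2.9 51. ]
```

View pics/v4.png

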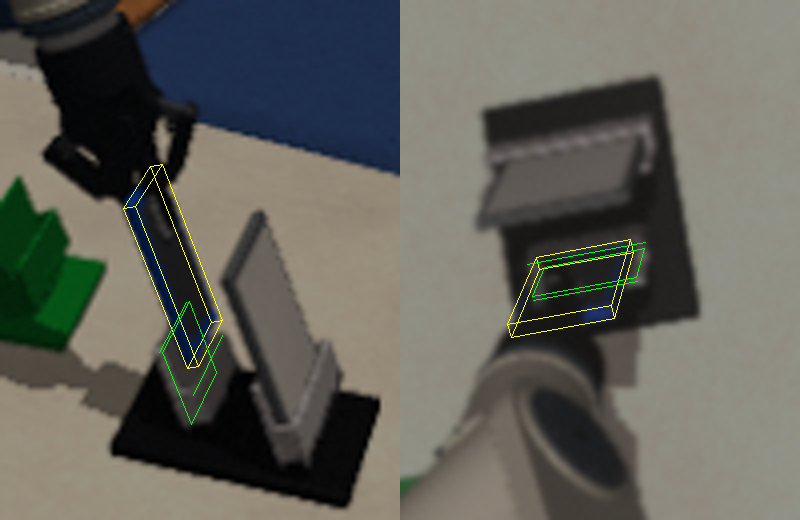

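The reader stands in its wide slot, and the held phone's outline matches, just in front of the narrow slot's back wall.

carry_out(series=[[0,0,0,0.008,-0.02,0,1],[0,0,0,0.008,-0.04,0,1],[0,0,0,0.008,-0.048,0,1],[0,0,0,0.008,-0.052,0,1],[0,0,0,0.008,-0.056,0,1],[0,0,0,0.008,-0.056,0,1]])

```text
clock: 23.55
eef_pos: [501.1, 212.2, 168.3]
tcp_rot: [2.703, 0.0, 1.724]
contact_force: [-0.0, -0.4, -2.3]
opening: 0.11
grasp_force: 58.8
```

```bash
python3 w.py phone -1 100
```

```text
bottom [-1.17 -0.4  50.83] force(slot axes) [-1.05 -0.37 -2.  ] torque(slot) [0.03 0.33 0.02] rel rot deg [-0.03 -0.1  -0.  ] t 23.55
```

carry_out(series=[[0,0,0,0,0.004,0.015,1],[0,0,0,0.001,0.004,0.035,1],[0,0,0,0.001,0.004,0.055,1],[0,0,0,0.001,0.004,0.075,1],[0,0,0,0.001,0.004,0.095,1],[0,0,0,0.001,0.004,0.1,1],[0,0,0,0.001,0.004,0.1,1]])

```text
clock: 24.42
eef_pos: [512.4, 214.2, 146.0]
tcp_rot: [2.704, 0.0, 1.724]
contact_force: [-1.2, 0.0, -1.1]
opening: 0.111
grasp_force: 58.8
```

```bash
python3 w.py phone -1 100
```

```text
bottom [-0.24 -0.2  25.74] force(slot axes) [-1.54  0.21 -0.55] torque(slot) [ 0.06  0.38 -0.05] rel rot deg [-0.03 -0.09 -0.01] t 24.425
```

carry_out(series=[[0,0,0,0,0,0.02,1],[0,0,0,0,0,0.04,1],[0,0,0,0,0,0.05,1],[0,0,0,0,0,0.06,1],[0,0,0,0,0,0.07,1],[0,0,0,0,0,0.08,1],[0,0,0,0,0,0.08,1]])

```text
clock: 25.3
eef_pos: [520.8, 215.5, 127.9]
tcp_rot: [2.703, 0.0, 1.724]
contact_force: [0.2, -0.4, -1.7]
opening: 0.109
grasp_force: 59.1
```

```bash
python3 w.py phone -1 100
```

```text
bottom [-0.1  -0.18  5.76] force(slot axes) [-0.57 -0.41 -1.56] torque(slot) [0.07 0.39 0.03] rel rot deg [-0.03 -0.1  -0.  ] t 25.3
```

carry_out(series=[[0,0,0,0,0,0.008,1],[0,0,0,0,0,0.016,1],[0,0,0,0,0,0.024,1],[0,0,0,0,0,0.024,1]])

```text
clock: 25.8
eef_pos: [523.4, 215.8, 122.9]
tcp_rot: [2.703, 0.001, 1.724]
contact_force: [-5.9, -3.1, 10.7]
opening: 0.109
grasp_force: 60.9
```

```bash
python3 w.py phone -1 100
```

```text
bottom [ 0.13 -0.3   0.1 ] force(slot axes) [-1.24 -2.16 12.34] torque(slot) [-0.16  0.58  0.04] rel rot deg [-0.04 -0.12 -0.01] t 25.8
```

carry_out(series=[[0,0,0,0,-0.001,0.005,1],[0,0,0,0,-0.001,0.01,1],[0,0,0,0,-0.001,0.01,1]])

```text
clock: 26.18
eef_pos: [524.1, 215.7, 122.9]
tcp_rot: [2.701, 0.001, 1.724]
contact_force: [-31.1, -10.7, 52.0]
opening: 0.111
grasp_force: 67.8
```

```bash
python3 w.py phone -1 100
```

```text
bottom [ 0.97 -0.51 -0.16] force(slot axes) [-7.35 -5.8  60.79] torque(slot) [-0.71  1.91  0.03] rel rot deg [-0.05 -0.25 -0.04] t 26.175
```

Hard stop at the floor level. I'll relax, release, then check by touching the top edge.

carry_out(series=[[0,0,0,0,-0.002,-0.008,1],[0,0,0,0,-0.004,-0.014,1],[0,0,0,0,-0.004,-0.016,1],[0,0,0,0,-0.004,-0.016,1]])

```text
clock: 26.68
eef_pos: [521.7, 215.8, 123.2]
tcp_rot: [2.703, 0.0, 1.725]
contact_force: [1.3, 0.5, -1.3]
opening: 0.11
grasp_force: 58.8
```

```bash
python3 w.py phone -1 100
```

```text
bottom [-1.26 -0.07  1.05] force(slot axes) [ 0.7   0.3  -1.72] torque(slot) [0.06 0.15 0.03] rel rot deg [-0.02 -0.1   0.  ] t 26.675
```

carry_out(series=[[0,0,0,0,0,0,0.6],[0,0,0,0,0,0,0.4],[0,0,0,0,0,0,0.2],[0,0,0,0,0,0,0],[0,0,0,0,0,0,0],[0,0,0,0,0,-0.1,0],[0,0,0,0,0,-0.25,0],[0,0,0,0,0,-0.3,0]])

```text
clock: 27.68
eef_pos: [490.2, 211.1, 193.1]
tcp_rot: [2.701, -0.001, 1.725]
contact_force: [0.1, -0.0, -0.3]
opening: 0.501
grasp_force: 0.0
```

carry_out(series=[[0,0,0,0,0,0,1],[0,0,0,0,0,0,1],[0,0,0,0,0,0,1],[0,0,0,0,0,0,1]])

```text
clock: 28.18
eef_pos: [490.0, 210.6, 190.5]
tcp_rot: [2.705, 0.001, 1.724]
contact_force: [0.1, 0.2, 0.2]
opening: -0.004
grasp_force: 0.0
```

```bash
python3 w.py phone 0 0
```

```text
bottom [ -2.12  -1.25 175.66] force(slot axes) [0.16 0.23 0.1 ] torque(slot) [ 0.03  0.28 -0.01] rel rot deg [-0.05 -0.03  0.  ] t 28.175
```

Top is expected at 145; go to 146, then press.

carry_out(series=[[0,0,0,0.005,0.003,0.04,1],[0,0,0,0.005,0.003,0.08,1],[0,0,0,0.005,0.003,0.1,1],[0,0,0,0.005,0.003,0.11,1],[0,0,0,0.005,0.003,0.118,1],[0,0,0,0.005,0.003,0.118,1]])

```text
clock: 28.92
eef_pos: [503.0, 214.0, 164.9]
tcp_rot: [2.703, 0.0, 1.724]
contact_force: [0.1, 0.2, 0.0]
opening: -0.002
grasp_force: 0.0
```

```bash
python3 w.py phone 0 0
```

```text
bottom [ -0.81   0.14 146.84] force(slot axes) [ 0.11  0.17 -0.05] torque(slot) [ 0.03  0.26 -0.03] rel rot deg [-0.03 -0.11 -0.  ] t 28.925
```

carry_out(series=[[0,0,0,0,0,0.004,1],[0,0,0,0,0,0.008,1],[0,0,0,0,0,0.012,1],[0,0,0,0,0,0.012,1]])

```text
clock: 29.42
eef_pos: [504.8, 214.5, 163.5]
tcp_rot: [2.701, -0.0, 1.724]
contact_force: [-6.6, -4.1, 14.6]
opening: 0.003
grasp_force: 8.0
```

```bash
python3 w.py phone 0 0
```

```text
bottom [  0.26   0.28 144.73] force(slot axes) [-0.36 -3.05 16.23] torque(slot) [-0.26  0.29 -0.01] rel rot deg [-0.   -0.22 -0.01] t 29.425
```

carry_out(series=[[0,0,0,0,0,-0.03,1],[0,0,0,0,0,-0.12,1],[0,0,0,0,0,-0.3,1],[0,0,0,-0.1,0,-0.45,1],[0,0,0,-0.3,0,-0.5,1],[0,0,0,-0.5,0,-0.5,1],[0,0,0,-0.7,0,-0.5,1],[0,0,0,-0.8,0,-0.5,1]])

```text
clock: 30.42
eef_pos: [482.4, 6.4, 275.9]
tcp_rot: [2.702, 0.001, 1.723]
contact_force: [0.1, 0.7, -0.3]
opening: 0.001
grasp_force: 0.0
```

```bash
python3 - <<'E'
from plan import *
o=[]
for c,org in(("scene",(265,90)),("top",(115,120))):
    im=crop(r.grab_frame(c),org,90,100,4)
    q=lambda P:np.round((proj(c,P)-org+.5)*4).astype(int)
    for n,H,W in(("reader",165,115),("phone",145,74)):
        u=q(pts(S[n],[[x,y,zz] for x in(-6.5,3.5) for y in(-W/2,W/2) for zz in(0,H)]))
        for i in range(8):
            for j in range(i):
                if bin(i^j).count('1')==1: cv2.line(im,u[i].tolist(),u[j].tolist(),(0,255,255),1)
    o.append(im)
cv2.imwrite("pics/end.png",np.hstack(o)); print(r.sense()["clock"])
E
```

```text
30.525
```

View pics/end.png

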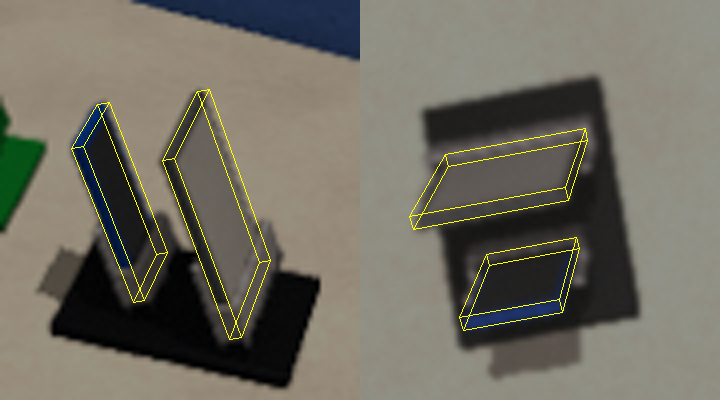

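Both devices sit in their slots and match the seated outlines. The arm is clear, so I'm handing in.

```bash
python3 -c "
from rig import r
print(r.sign_off())"
```

```text
the job is handed in; nothing more can be done
None
```

I stood the phone in the narrow slot and the e-reader in the wide one, pressed each to a hard stop at floor level, and handed the job in at about 30.5 s; the judge's verdict was not shown.

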